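Wind the speech timer and hold out the microphone for the toast

ROBOT

A 7-joint arm with a two-finger parallel gripper is mounted at the origin on a cart in front of the work surface, level with it; the furniture and walls round the work are solid. World frame = base frame: x ahead of the robot, y to its left, z up, the work surface at z = 0. Lengths are in m, angles in rad, forces in N, time in s.
With the tool pointing down it reaches from about 0.35 to 0.9 m from the base axis. Payload 8.1 kg.
Tool frame: the origin (TCP) lies midway between the tips of the shut fingers; the grasp point (between the pads) lies 19 mm behind it; z points along the fingers, y is the line along which they close (so a half turn about z gives the same grasp; the last joint's range is limited). The gripper opens to 92 mm and grips with 3 to 60 N. Pads are 19 mm wide; open, the fingers measure 130 mm over their backs; the gripper's body (75 mm by 190 mm) begins 47 mm behind the grasp point.
Start: joints at [-1.364, 0.434, 0.025, 1.573, -0.012, 1.134, -0.075], TCP at [0.191, 0.595, 0.227] pointing down, gripper open.
Joint ranges: [-2.62, 2.62], [-0.44, 2.09], [-1.27, 1.32], [0.08, 2.57], [-1.32, 4.46], [0.12, 2], [-2.74, 2.74]. Speed limits (rad/s): [2.22, 2.22, 3.01, 3.01, 3.14, 3.14, 3.14].

INTERFACE

Orientations are given as a unit quaternion [x, y, z, w].
In Python, from station import ctrl gives the robot as it stands.
- The arm moves only by the shell command python3 nudge.py 'ROWS' [OPENING] [FORCE]. ROWS is a JSON list of rows, 1 to 8 of them, each an object with the fields xyz (a list: dx, dy, dz in shares of the most that a row can go, 1 being 62.5 mm), turn_vec (a list: a rotation vector rx, ry, rz in units of 0.05 rad); a field left out counts as zero; each row shifts and turns the commanded pose from where the row before left it, along the tool's axes as they then stand; what a row does not reach is not made up. A row lasts 1/8 s, in which the tool goes at most 0.0625 m and 0.188 rad, less where a joint would pass 70% of its speed; a pose out of reach is approached as far as the arm can. OPENING is the finger opening in m, set as the command begins (- or left out keeps the last). The fingers move at their own pace and stop on an object; FORCE is the grip in N (left out, the last holds). Time passes only in rows, so rows that do not move let the fingers close. It prints the time, the measured TCP pose, the force, the opening and the grip force at its end. Input that does not fit is refused with a message, and nothing moves.
- ctrl.get_obs(): the state, without advancing time (a new reading comes with each control period).
- ctrl.camera(name): name is "side" or "top" or "wrist"; returns a dict with "img" (420x560x3 uint8, red, green, blue), "mtx" (3x3 intrinsics, pixels), "extrinsics" (4x4, takes a point from camera to world coordinates). Camera axes: x right, y down, z forward; pixel columns grow to the right and rows downward; lengths in m; the calibration is good to about 2 mm. A picture is of the moment at which its call begins. There is no depth.
- ctrl.close_job(): hands the job in; it is judged then, once.
The state is a dict: "clock": time; "joints": joint angles; "qd": joint speeds; "joint_torque": joint torques, N m; "ee_pos": TCP position; "ee_rot": TCP orientation; "wrist_force": force on the tool from outside, world axes, zero at the start; "torque": the same for the moment, N m; "width": finger opening in m; "grip_force": force on a finger pad.
Only numpy, scipy, OpenCV 4.12 (cv2) and the standard library are available. Lean on these libraries where they do the work, as an engineer would, in place of code of your own. Each camera call takes 0.05 s, during which the arm holds its last target. There are 200 camera calls.

TASK

Get the toast under way: wind the round white speech timer fully, turning the key on its top clockwise by several partial turns until its red end is at the green mark (its stop), then draw the microphone out of its slanting charging dock and turn it level, ready for the speaker to take. Finish while holding it: the program ends with the microphone still gripped, level, about 25 cm above the table and clear of everything, without ever letting it fall. Leave the mills, tumbler, bell, cup and other table things where they stand.

Things in the scene. Friction and masses are not known exactly. Their poses are not given: they have to be found in the camera images.
- timer: round white spring-wound speech timer, 92 mm across, case 42 mm high, fixed to the table; origin under its centre, z up. Dial marks on its top run clockwise (seen from above) from its own +x (unwound) round to a wide green mark at 2.7 rad
- key (a joint): angle of the timer's winding key, rad: 0 when its red end points along the timer's own +x, growing clockwise seen from above, stop at 2.7 (red end at the green mark). A light spring pushes back, but drag keeps the key where it is left, so it can be regripped; 0.08 N m turns it. Fully wound from 2.45 on; it starts at 0 to 0.5, so it takes more than one grasp
- key_grip (a point): middle of the flat key bow on the timer's axis, 75 mm above the table; turns with the key: x along the bow towards its red end, z up. The bow is aluminium, 40 mm long (x), 9 mm thick (y), 26 mm high (62 to 88 mm above the table); grip it from above across its thickness
- dock: black and grey microphone charging dock, 125x92 mm (x, y), 95 mm high, fixed to the table; origin under its middle (the base reaches from -58 to +67 mm in x). Its round grey socket (outer diameter 45, bore 32, 60 mm deep) slants up 40 degrees above level, towards the dock's own +x: the draw direction is (0.766, 0, 0.643) in the dock's frame
- socket_mouth (a point): centre of the socket's mouth on the dock, 78 mm above the table; axes as the dock's (x the way it leans, level; z up)
- microphone: black microphone, steel grille head, 214 mm long; origin on its axis 120 mm from the tail, near its centre of mass, z along the axis to the head. Body 27 mm thick at the tail, 30 mm at the neck, head 47 mm; 0.15 to 0.3 kg. It stands tail down in the dock, 60 mm of it inside, 2 mm play; its origin 60 mm past the mouth, 117 mm above the table. Grip it there, fingers closing level across it
- mic_head (a point): tip of the microphone's head, 94 mm from the microphone's origin along its z; the head is widest 52 to 70 mm from the origin, so a gripper at the origin should lean 20 to 40 degrees the way the dock leans (fingers pointing down and that way) to keep its body clear of the head
- mic_tail (a point): end of the microphone's tail, 120 mm from its origin against its z
- pepper_mill: dark wooden pepper mill, 57 mm wide, 174 mm tall; origin under its centre; bystander
- salt_mill: light wooden salt mill, 57 mm wide, 162 mm tall; origin under its centre; bystander
- tumbler: leaning water tumbler, 90x100x114 mm; origin under its centre; bystander
- service_bell: domed counter bell on a black foot, 75 mm wide, 57 mm tall; origin under its centre; bystander
- cup: cream coffee cup, 66x87x58 mm; origin under its centre; bystander

How it is judged:
By the outcome, as a careful person would: the job done as asked, in the order asked, and still so for the second after the job is handed in, while the arm keeps its last pose, push and grip.
It also fails if it takes over 61 s, if anything falls off the work surface, if the arm or the gripper's body presses on something with over 40 N, if the wrist force passes 120 N, or if a joint passes its speed limit or range.

## Working session

There is one attempt and no reset: what is moved stays moved. The work goes in short steps, Python scripts to look and compute and a shell command to move; the robot and the scene stay as the last step left them, time stands still between calls to the robot, and variables do not carry over. Pictures are saved under pics/ and viewed, at most 10 in all, crops included, and the job is handed in when it is done.

```bash
ls; mkdir -p pics
cat > h.py <<'E'
import numpy as np,cv2
from station import ctrl
from scipy.spatial.transform import Rotation as R
E
python3 - <<'E'
from h import *
import pickle
d={}
for n in ("side","top","wrist"):
    c=ctrl.camera(n); d[n]=c; cv2.imwrite(f"pics/{n}0.png",c["img"][:,:,::-1])
    print(n,np.round(c["extrinsics"],3).tolist(),np.round(c["mtx"],1).tolist())
pickle.dump(d,open("c0.pkl","wb"))
print(ctrl.get_obs())
E
```

```text
nudge.py
pics
station.py
side [[0.938, -0.206, 0.277, 0.324], [-0.345, -0.604, 0.719, -0.73], [0.019, -0.77, -0.638, 0.789], [0.0, 0.0, 0.0, 1.0]] [[388.2, 0.0, 281.9], [0.0, 388.2, 206.9], [0.0, 0.0, 1.0]]
top [[0.087, -0.974, 0.208, 0.325], [-0.996, -0.086, 0.014, -0.007], [0.004, -0.208, -0.978, 1.366], [0.0, 0.0, 0.0, 1.0]] [[478.9, 0.0, 284.0], [0.0, 478.9, 204.6], [0.0, 0.0, 1.0]]
wrist [[0.305, 0.905, 0.296, 0.111], [0.952, -0.289, -0.097, 0.621], [-0.002, 0.311, -0.95, 0.385], [0.0, 0.0, 0.0, 1.0]] [[309.8, 0.0, 286.2], [0.0, 309.8, 212.2], [0.0, 0.0, 1.0]]
{'clock': 0.15, 'joints': array([-1.36358312,  0.43507515,  0.02499408,  1.57386647, -0.01160668,
        1.13401987, -0.07507179]), 'qd': array([-7.14241569e-04, -1.57058618e-03,  9.44612985e-04, -4.75255525e-03,
        1.55685840e-03, -6.56060910e-04,  2.07130698e-05]), 'joint_torque': array([ 1.74723424e-03, -6.68258858e+01,  9.85916108e-01, -3.14694357e+01,
       -6.03970117e-02,  3.94781632e-02,  8.48361969e-05]), 'ee_pos': array([0.19048623, 0.59485851, 0.22612626]), 'ee_rot': array([ 1.54318003e-01,  9.88021042e-01, -6.10683546e-04, -3.75503491e-05]), 'wrist_force': array([-0.49812677, -0.15833546,  0.15651532]), 'torque': array([-0.00387967, -0.0125446 ,  0.01777641]), 'grip_force': 0.0, 'width': 0.09200223211388943}
```

View pics/top0.png

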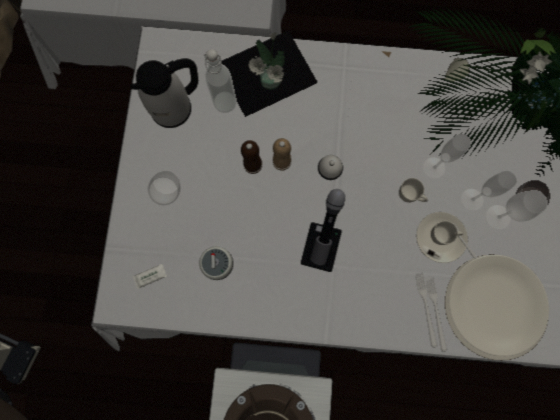

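View pics/side0.png

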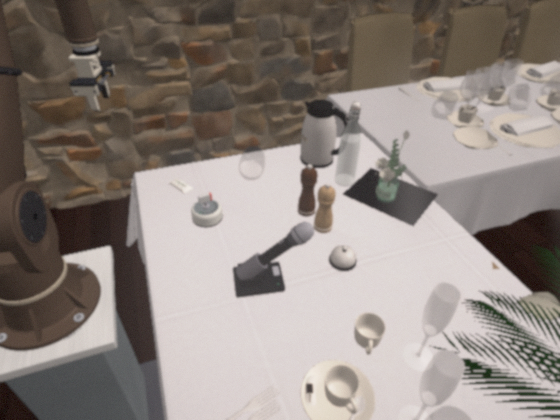

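The top view shows the timer at about (215,263), the dock at (321,245) and the mic head at (336,200). The side view shows the timer at (207,211), the dock at (260,277) and the mic head at (302,233). I'll zoom in on both.

Run:
```python
from h import *
import pickle
d=pickle.load(open("c0.pkl","rb"))
def crop(n,u,v,w,h,s): 
    return cv2.resize(np.clip(d[n]["img"][v:v+h,u:u+w,::-1].astype(float)*1.5,0,255).astype(np.uint8),None,fx=s,fy=s,interpolation=cv2.INTER_CUBIC)
a=np.hstack([crop("top",190,238,50,50,6),crop("top",290,180,83,100,3)[:300]])
b=np.hstack([crop("side",182,186,50,50,6),crop("side",225,215,100,100,3)])
m=np.zeros((600,600,3),np.uint8)
m[:300,:a.shape[1]]=a; m[300:,:b.shape[1]]=b[:300]
cv2.imwrite("pics/z1.png",m)
```

```text
(no output)
```

View pics/z1.png

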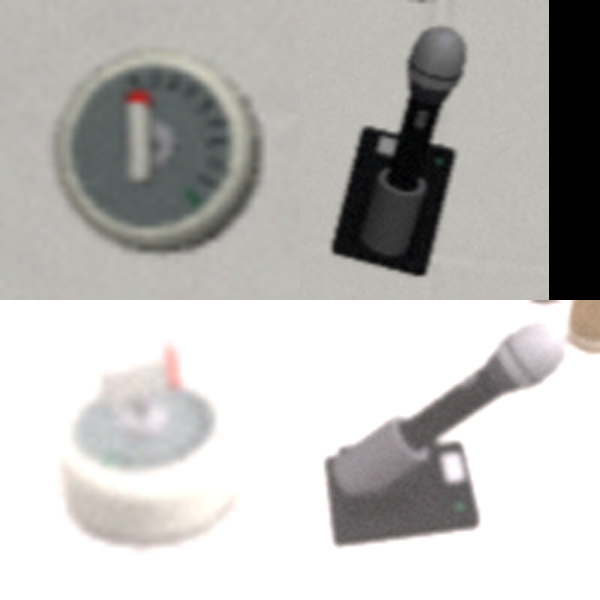

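```bash
cat >> h.py <<'E'
def ray(c,uv):
    d=np.linalg.inv(c["mtx"])@[uv[0],uv[1],1]; E=c["extrinsics"]; d=E[:3,:3]@d
    return E[:3,3],d/np.linalg.norm(d)
def onz(c,uv,z):
    o,d=ray(c,uv); return o+d*(z-o[2])/d[2]
def tri(*cu):
    A=np.zeros((3,3));b=np.zeros(3);P=[]
    for c,uv in cu:
        o,d=ray(c,uv);M=np.eye(3)-np.outer(d,d);A+=M;b+=M@o;P.append((M,o))
    x=np.linalg.solve(A,b); return x,max(np.linalg.norm(M@(x-o)) for M,o in P)
E
python3 - <<'E'
from h import *
import pickle
np.set_printoptions(precision=4,suppress=True)
d=pickle.load(open("c0.pkl","rb"));T,S=d["top"],d["side"]
for n,a,b in (("red",(213,254.2),(210.2,193.5)),("keytail",(212.7,267.7),(199.2,198.2)),("headtip",(336.7,189),(311.7,228.3)),("headmid",(336,199.5),(301,234)),("mouth",(324,240.7),(261,260))):
    print(n,*tri((T,a),(S,b)))
for uv in ((213,254.2),(212.7,267.7)): print("key z.088",onz(T,uv,.088))
print("dial",onz(T,(215.3,262.7),.042),"green",onz(T,(222.2,270.8),.042), "side dial",onz(S,(206.2,207.5),.042))
for uv in ((311.7,223.3),(341.7,230),(331.3,271.7),(301,264)): print("dock",onz(T,uv,.012))
for n,uv,z in (("pep",(251,165),0),("salt",(282,162),0),("bell",(331,170),0),("peptop",(250,145),.174),("salttop",(281,142),.162)): print(n,onz(T,uv,z))
E
```

```text
red [0.4485 0.1887 0.087 ] 0.0025704949754425037
keytail [0.414  0.1864 0.0797] 0.0032837286701928635
headtip [ 0.6352 -0.1216  0.1633] 0.0007567387688270459
headmid [ 0.6087 -0.1223  0.1538] 8.513504097537448e-07
mouth [ 0.5114 -0.1048  0.0795] 0.002170565343466891
key z.088 [0.4459 0.1887 0.088 ]
key z.088 [0.4102 0.1853 0.088 ]
dial [0.4275 0.1867 0.042 ] green [0.4071 0.1653 0.042 ] side dial [0.4335 0.1839 0.042 ]
dock [ 0.5659 -0.071   0.012 ]
dock [ 0.554  -0.1579  0.012 ]
dock [ 0.4333 -0.1362  0.012 ]
dock [ 0.4473 -0.0497  0.012 ]
pep [0.7271 0.1212 0.    ]
salt [0.7445 0.0303 0.    ]
bell [ 0.7327 -0.1165  0.    ]
peptop [0.7299 0.113  0.174 ]
salttop [0.7495 0.0334 0.162 ]
```
Timer centre ~ (0.429,0.187). Key axis dir: red at (+x) slightly +y: angle atan2(.0034,.036)=5°. (~0.09 rad)
Green mark dir: (-.0205,-.0215)->angle = -133.6° → the timer +x yaw = -133.6+154.7=21°. Key angle = 21-5=16°=0.28 rad. OK consistent 0-0.5. Need key to rotate clockwise by ~2.42 rad to 2.7; final red direction = -133.6° approx.

Careful with the scale: shifts go in shares of 62.5 mm and turns go in units of 0.05 rad. That gives: -0.044 m is -0.704, -0.0395 m is -0.632.

```bash
python3 nudge.py '[{"xyz":[-0.704,-0.632,0]},{"xyz":[-0.704,-0.632,0]},{"xyz":[-0.704,-0.632,0]},{"xyz":[-0.704,-0.632,0]},{"xyz":[-0.704,-0.632,0]},{"xyz":[-0.704,-0.632,0]},{"xyz":[-0.704,-0.632,0]},{"xyz":[-0.704,-0.632,0]}]' 0.06; python3 nudge.py '[{"turn_vec":[0,0,-2.6]},{"turn_vec":[0,0,-2.6]},{"turn_vec":[0,0,-2.6]},{}]'
```

Run:
```python
from h import *
import pickle
c=ctrl.camera("wrist");pickle.dump(c,open("w1.pkl","wb"))
cv2.imwrite("pics/w1.png",c["img"][:,:,::-1])
o=ctrl.get_obs();print(o["joints"],o["ee_pos"],R.from_quat(o["ee_rot"]).as_matrix())
```

```text
clock: 1.15
ee_pos: [0.4301, 0.1852, 0.2268]
ee_rot: [0.154, 0.988, 0.0, 0.0]
wrist_force: [1.2, 0.6, 0.9]
width: 0.0603
grip_force: 0.0
clock: 1.65
ee_pos: [0.4293, 0.1868, 0.2266]
ee_rot: [-0.04, 0.999, -0.0, -0.0]
wrist_force: [-0.4, -0.2, -0.8]
width: 0.0599
grip_force: 0.0
[-0.68298269  0.17589581  0.18487298  1.95108806 -0.03786744  1.0181404
  1.1669472 ] [0.42933599 0.18684668 0.2266059 ] [[-9.97024928e-01 -7.70793190e-02 -2.66668888e-04]
 [-7.70792995e-02  9.97024962e-01 -8.26368218e-05]
 [ 2.72245128e-04 -6.18363203e-05 -9.99999961e-01]]
```

View pics/w1.png

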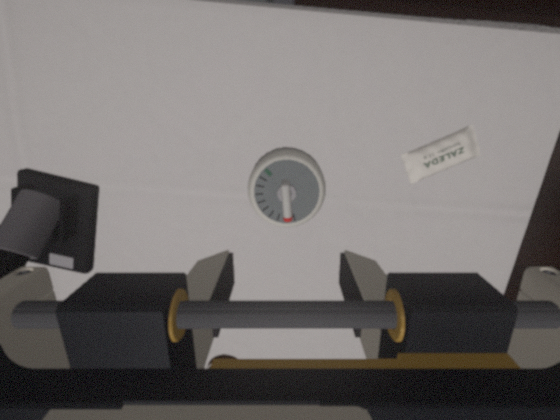

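The wrist view shows the timer case centred at about (287,188). The key runs from its far end at (286,185) to its red end at (287,221), and the green mark is at (268,173).

Run:
```python
from h import *
import pickle
np.set_printoptions(precision=4,suppress=True)
c=pickle.load(open("w1.pkl","rb"));d=pickle.load(open("c0.pkl","rb"))
im=c["img"].astype(int);m=(im[...,0]-im[...,1]>40)&(np.arange(420)[:,None]<260);v,u=np.nonzero(m);print("red px",u.mean(),v.mean(),u.min(),u.max(),v.min(),v.max())
h=cv2.HoughCircles(cv2.cvtColor(c["img"],cv2.COLOR_RGB2GRAY)[130:240,230:345],cv2.HOUGH_GRADIENT,1,50,param1=60,param2=15,minRadius=25,maxRadius=45);print(h)
T=d["top"];im=T["img"].astype(int);m=(im[...,0]-im[...,1]>30);m[:,:200]=0;m[:,230:]=0;m[:245]=0;m[275:]=0;vt,ut=np.nonzero(m);print(ut.mean(),vt.mean())
print("red tri",tri((c,(u.mean(),v.mean())),(T,(ut.mean(),vt.mean()))))
print("red088",onz(c,(287,221),.088),"tail088",onz(c,(286,185),.088),"green",onz(c,(268,173),.042),"case",onz(c,(287,188),.04))
cv2.imwrite("pics/w1z.png",cv2.resize(c["img"][140:235,235:340,::-1],None,fx=6,fy=6,interpolation=cv2.INTER_CUBIC))
```

```text
red px 287.5 219.4 284 291 218 221
[[[56.5 54.5 37.2]]]
212.5 253.66666666666666
red tri (array([0.4463, 0.1889, 0.1   ]), np.float64(0.0005691292688731334))
red088 [0.4525 0.1894 0.088 ] tail088 [0.4152 0.1854 0.088 ] green [0.4137 0.165  0.042 ] case [0.4297 0.1876 0.04  ]
```

View pics/w1z.png

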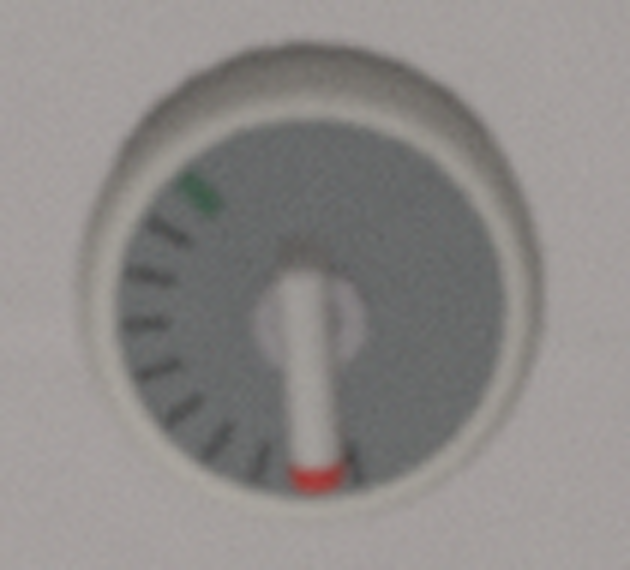

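Converted, -0.0017 m is -0.0272, 0.043 m is 0.688, -0.015 rad is -0.3.

```bash
python3 nudge.py '[{"xyz":[-0.0272,0,0.688],"turn_vec":[0,0,-0.3]},{"xyz":[0,0,0.688]},{"xyz":[0,0,0.688]},{"xyz":[0,0,0.656]},{}]' 0.06; python3 nudge.py '[{},{},{},{},{},{}]' 0.0 30
```

```text
clock: 2.33
ee_pos: [0.4292, 0.1861, 0.0547]
ee_rot: [-0.046, 0.999, -0.001, -0.002]
wrist_force: [-0.8, 0.2, 0.3]
width: 0.0599
grip_force: 0.0
clock: 3.08
ee_pos: [0.4312, 0.187, 0.0568]
ee_rot: [-0.048, 0.999, -0.0, 0.0]
wrist_force: [-1.0, -1.1, 3.2]
width: 0.0097
grip_force: 29.8
```

```bash
python3 nudge.py '[{"turn_vec":[0,0,3]},{"turn_vec":[0,0,3]},{"turn_vec":[0,0,3]},{"turn_vec":[0,0,3]},{"turn_vec":[0,0,3]},{"turn_vec":[0,0,3]},{},{}]'; python3 -c "
from h import *;o=ctrl.get_obs();print(o['torque'],o['wrist_force'],o['joints'])"
```

```text
clock: 4.08
ee_pos: [0.4315, 0.1877, 0.0569]
ee_rot: [0.39, 0.921, 0.0, 0.0]
wrist_force: [0.4, 3.4, 0.6]
width: 0.0096
grip_force: 29.9
[ 0.70707497 -0.24952407  0.01993205] [0.38260876 3.41537651 0.60133338] [-0.82888715  0.43909127  0.39977923  2.15090995 -0.2969408   0.60201804
  0.55291064]
```

Converted, 0.15 rad is 3.

```bash
python3 nudge.py '[{},{},{}]' 0.06; python3 nudge.py '[{},{},{},{},{}]' 0.0 30;  python3 nudge.py '[{"turn_vec":[0,0,3]},{"turn_vec":[0,0,3]},{"turn_vec":[0,0,3]},{"turn_vec":[0,0,3]},{"turn_vec":[0,0,3]},{"turn_vec":[0,0,3]},{},{}]'; python3 -c "
from h import *;o=ctrl.get_obs();print(o['torque'],o['wrist_force'],o['joints'])"
```

```text
clock: 4.45
ee_pos: [0.4309, 0.1866, 0.0566]
ee_rot: [0.392, 0.92, -0.0, -0.0]
wrist_force: [0.2, -0.3, 0.6]
width: 0.0349
grip_force: 0.0
clock: 5.08
ee_pos: [0.4317, 0.1875, 0.0568]
ee_rot: [0.391, 0.92, 0.0, 0.0]
wrist_force: [1.8, 2.3, -1.9]
width: 0.0094
grip_force: 30.0
clock: 6.08
ee_pos: [0.4322, 0.1877, 0.0569]
ee_rot: [0.753, 0.659, 0.001, 0.0]
wrist_force: [4.8, 2.2, -5.3]
width: 0.009
grip_force: 30.0
[ 0.56849412 -0.98507636 -0.07876576] [ 4.82210376  2.20488677 -5.27267888] [-1.01434403  0.48700799  0.66074897  2.16414309 -0.5005336   0.64066713
 -0.13287614]
```

Converted, 0.15 rad is 3.

```bash
python3 nudge.py '[{},{},{}]' 0.06; python3 nudge.py '[{},{},{},{},{}]' 0.0 30;  python3 nudge.py '[{"turn_vec":[0,0,3]},{"turn_vec":[0,0,3]},{"turn_vec":[0,0,3]},{},{}]'; python3 -c "
from h import *;o=ctrl.get_obs();print(o['torque'])"; for i in 1; do python3 nudge.py '[{"turn_vec":[0,0,1]},{"turn_vec":[0,0,1]},{}]'; done; python3 -c "
from h import *;o=ctrl.get_obs();print(o['torque'],o['joints'])"
```

```text
clock: 6.45
ee_pos: [0.4307, 0.1868, 0.0567]
ee_rot: [0.753, 0.658, -0.0, -0.0]
wrist_force: [0.0, -0.4, 0.7]
width: 0.0346
grip_force: 0.0
clock: 7.08
ee_pos: [0.4321, 0.187, 0.0569]
ee_rot: [0.753, 0.658, 0.001, 0.001]
wrist_force: [5.1, -0.8, -3.6]
width: 0.0092
grip_force: 30.0
clock: 7.7
ee_pos: [0.432, 0.187, 0.0569]
ee_rot: [0.881, 0.474, 0.001, 0.001]
wrist_force: [5.6, -1.5, -3.9]
width: 0.0093
grip_force: 30.0
[-0.41217838 -1.07750834 -0.00969986]
clock: 8.07
ee_pos: [0.432, 0.187, 0.0569]
ee_rot: [0.903, 0.429, 0.001, 0.0]
wrist_force: [5.6, -1.9, -2.5]
width: 0.0092
grip_force: 30.0
[-0.38971557 -1.01209029  0.05754863] [-1.11735076  0.53512609  0.82054029  2.17168727 -0.62889204  0.68537219
 -0.54357092]
```

```bash
t='from h import *;o=ctrl.get_obs();q=o["ee_rot"];print("tz",o["torque"][2],"yaw",2*np.arctan2(q[0],q[1]))'; python3 nudge.py '[{"turn_vec":[0,0,1]},{}]' >/dev/null; python3 -c "$t"; python3 nudge.py '[{"turn_vec":[0,0,1]},{}]'>/dev/null; python3 -c "$t"; python3 nudge.py '[{"turn_vec":[0,0,1]},{}]'; python3 -c "$t"
```

```text
tz 0.015806517081253857 yaw 2.304517134163744
tz 0.012475821951786134 yaw 2.354573814804108
clock: 8.82
ee_pos: [0.432, 0.187, 0.0569]
ee_rot: [0.933, 0.36, 0.001, 0.0]
wrist_force: [6.2, -2.6, -3.0]
width: 0.0095
grip_force: 30.5
tz 0.3501873988263561 yaw 2.4040738521896503
```

The torque jumped to 0.35 N m, so the key is on its stop. I'll release it, rise and check.

```bash
python3 nudge.py '[{"turn_vec":[0,0,-0.6]},{},{},{},{"xyz":[0,0,-0.8]},{"xyz":[0,0,-0.96]},{"xyz":[0,0,-0.96]},{}]' 0.09;python3 - <<'E'
from h import *
import pickle
c=ctrl.camera("wrist");pickle.dump(c,open("w2.pkl","wb"))
cv2.imwrite("pics/w2.png",c["img"][:,:,::-1])
o=ctrl.get_obs();print(o["joints"],o["ee_pos"],R.from_quat(o["ee_rot"]).as_matrix())
E
```

```text
clock: 9.82
ee_pos: [0.4332, 0.188, 0.2302]
ee_rot: [0.927, 0.374, 0.003, -0.001]
wrist_force: [0.2, -0.9, 0.4]
width: 0.0847
grip_force: 0.0
[-1.43918595  0.29692037  1.17262783  1.9914712  -0.31859017  1.05166509
 -0.92422848] [0.4317777  0.18798223 0.22806776] [[ 7.19328123e-01  6.94667512e-01  2.02477014e-03]
 [ 6.94661275e-01 -7.19330544e-01  3.04640680e-03]
 [ 3.57271884e-03 -7.84836681e-04 -9.99993310e-01]]
```

View pics/w2.png

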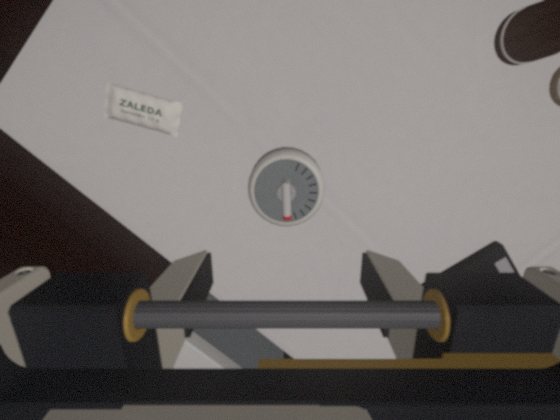

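The wrist view shows the red end at (287,219), exactly over the green mark, which it hides. The dial marks run up the right side of the dial, so the timer is wound. Next I'll turn the tool to suit the microphone.

Converted, -0.03 m is -0.48, -0.17 rad is -3.4.

```bash
python3 nudge.py '[{"xyz":[0,0,-0.48],"turn_vec":[0,0,-3.4]},{"xyz":[0,0,-0.48],"turn_vec":[0,0,-3.4]},{"turn_vec":[0,0,-3.4]},{"turn_vec":[0,0,-3.4]},{"turn_vec":[0,0,-3.4]},{"turn_vec":[0,0,-3.4]},{"turn_vec":[0,0,-3.4]}]' 0.09 >/dev/null;  python3 nudge.py '[{"turn_vec":[0,0,-3.4]},{"turn_vec":[0,0,-3.4]},{"turn_vec":[0,0,-3.4]},{"turn_vec":[0,0,-3.4]},{"turn_vec":[0,0,-3.4]},{"turn_vec":[0,0,-3.4]},{}]' >/dev/null
python3 - <<'E'
from h import *
o=ctrl.get_obs();M=R.from_quat(o["ee_rot"]).as_matrix();print(o["clock"],o["joints"],o["ee_pos"],M)
print(M.T@(np.array([.492,-.1016,.27])-o["ee_pos"]),np.degrees(np.arctan2(M[1,1],M[0,1])))
E
```

```text
11.625 [-1.21511379  0.13374572  0.79763245  1.88899933 -0.10386146  1.16331877
  1.02427461] [0.43035285 0.18676686 0.28545234] [[-0.98623932  0.16531034 -0.00212186]
 [ 0.16531316  0.98624036 -0.00122867]
 [ 0.00188956 -0.00156254 -0.99999699]]
[-0.10849887 -0.27418398  0.01567579] 80.4847250306552
```

```bash
python3 nudge.py '[{"xyz":[-0.288,-0.7312,0]},{"xyz":[-0.288,-0.7312,0]},{"xyz":[-0.288,-0.7312,0]},{"xyz":[-0.288,-0.7312,0]},{"xyz":[-0.288,-0.7312,0]},{"xyz":[-0.288,-0.7312,0]},{}]' >/dev/null;  python3 nudge.py '[{"turn_vec":[0,-2.6,0]},{"turn_vec":[0,-2.6,0]},{"turn_vec":[0,-2.6,0]},{"turn_vec":[0,-2.6,0]},{},{}]'
python3 - <<'E'
from h import *
import pickle
o=ctrl.get_obs();M=R.from_quat(o["ee_rot"]).as_matrix();print(o["joints"],M)
d={n:ctrl.camera(n) for n in ("wrist","side","top")};pickle.dump(d,open("c3.pkl","wb"))
im=np.hstack([d["wrist"]["img"],d["side"]["img"][:,140:380]])
cv2.imwrite("pics/w3.png",im[:,:,::-1])
E
```

```text
clock: 13.25
ee_pos: [0.4931, -0.101, 0.287]
ee_rot: [0.08, 0.963, -0.021, 0.256]
wrist_force: [0.1, -0.1, 0.7]
width: 0.09
grip_force: 0.0
[-0.8151325  -0.22843157  0.74533005  2.24374152  0.4664043   0.59873105
  1.03564505] [[-8.56509708e-01  1.65528925e-01  4.88867359e-01]
 [ 1.44203172e-01  9.86204542e-01 -8.12775911e-02]
 [-4.95577002e-01  8.81178112e-04 -8.68563560e-01]]
```

View pics/w3.png

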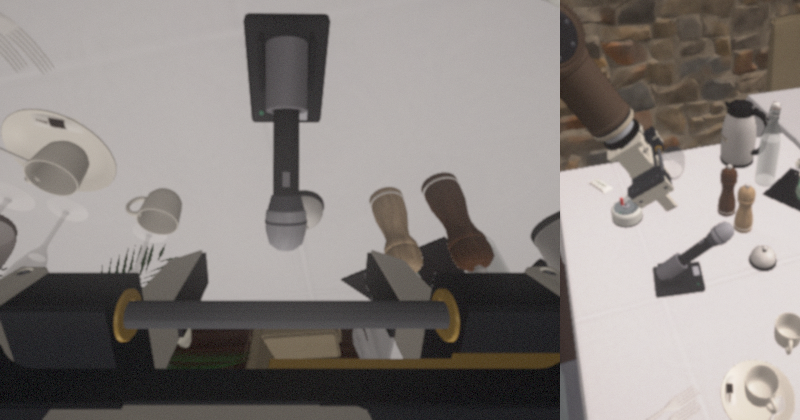

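The wrist view shows the mic upright on column 286, with the mouth at about (286,110) and the head tip at (286,250). The yaw is therefore aligned with the tool's x-z plane. I'll triangulate these points with the other views.

Run:
```python
from h import *
import pickle
np.set_printoptions(precision=4,suppress=True)
d=pickle.load(open("c3.pkl","rb"));W,T,S=d["wrist"],d["top"],d["side"]
o=ctrl.get_obs();M=R.from_quat(o["ee_rot"]).as_matrix()
a,e1=tri((W,(286,228)),(T,(336,199.5)),(S,(301,234)))
b,e2=tri((W,(286,110)),(T,(324,240.7)),(S,(261,260)))
print(a,e1,b,e2)
# neck rows for the axis position: dark width centre at several rows
g=cv2.cvtColor(W["img"],cv2.COLOR_RGB2GRAY)
for v in (130,145,160,185): 
    u=np.nonzero(g[v,250:320]<75)[0]+250; print(v,u.min(),u.max())
ax=(a-b)/np.linalg.norm(a-b);print("elev",np.degrees(np.arcsin(ax[2])),"yaw",np.degrees(np.arctan2(ax[1],ax[0])))
for nm,p in (("measured",b+.06*ax),("model",np.array([.5568,-.1124,.117]))):
    print(nm,p,M.T@(p+0.019*M[:,2]-o["ee_pos"]),"proj",)
    E=W["extrinsics"];q=W["mtx"]@(E[:3,:3].T@(p-E[:3,3]));print(q[:2]/q[2])
```

```text
[ 0.609  -0.1224  0.1589] 0.004505268234292739 [ 0.512  -0.1047  0.0807] 0.002924953007520919
130 275 297
145 275 297
160 275 297
185 274 297
elev 38.3972931574708 yaw -10.333891872994958
measured [ 0.5583 -0.1132  0.118 ] [ 0.0271 -0.001   0.1985] proj
[284.7276 165.5079]
model [ 0.5568 -0.1124  0.117 ] [ 0.0289 -0.0005  0.1986] proj
[285.189  163.8097]
```

Converted, 0.035 m is 0.56, 0.0335 m is 0.536.

```bash
python3 nudge.py '[{"xyz":[0.224,0,0.48]},{"xyz":[0.224,0,0.48]},{"xyz":[0,0,0.56]},{"xyz":[0,0,0.56]},{"xyz":[0,0,0.56]},{"xyz":[0,0,0.536]},{},{}]'
python3 - <<'E'
from h import *
np.set_printoptions(precision=4,suppress=True)
o=ctrl.get_obs();M=R.from_quat(o["ee_rot"]).as_matrix()
print(o["joints"],M.T@(np.array([.5575,-.1128,.1175])+.019*M[:,2]-o["ee_pos"]))
E
```

```text
clock: 14.4
ee_pos: [0.533, -0.0912, 0.155]
ee_rot: [0.07, 0.966, -0.008, 0.25]
wrist_force: [-0.3, -0.5, 0.5]
width: 0.09
grip_force: 0.0
[-0.4397  0.1876  0.5757  2.3491 -0.6765  0.1602  2.1712] [-0.0058 -0.0187  0.0647]
```

```bash
cat > kin.py <<'E'
from h import *
import itertools
from scipy.optimize import least_squares as LS
D=[([-1.36358312,.43507515,.02499408,1.57386647,-.01160668,1.13401987,-.07507179],[.19048623,.59485851,.22612626],[.154318,.988021,-.00061,-.00004]),
([-.68298269,.17589581,.18487298,1.95108806,-.03786744,1.0181404,1.1669472],[.42933599,.18684668,.2266059],[-.0386,.99925,-.0001,0]),
([-.82888715,.43909127,.39977923,2.15090995,-.2969408,.60201804,.55291064],[.4315,.1877,.0569],[.39,.921,0,0]),
([-1.01434403,.48700799,.66074897,2.16414309,-.5005336,.64066713,-.13287614],[.4322,.1877,.0569],[.753,.659,.001,0]),
([-1.43918595,.29692037,1.17262783,1.9914712,-.31859017,1.05166509,-.92422848],[.4317777,.18798223,.22806776],[.927,.374,.003,-.001]),
([-1.21511379,.13374572,.79763245,1.88899933,-.10386146,1.16331877,1.02427461],[.43035285,.18676686,.28545234],[.0829,.99656,-.0003,.001]),
([-.8151325,-.22843157,.74533005,2.24374152,.4664043,.59873105,1.03564505],[.4931,-.101,.287],[.08,.963,-.021,.256]),
([-.4397,.1876,.5757,2.3491,-.6765,.1602,2.1712],[.533,-.0912,.155],[.07,.966,-.008,.25])]
AX='zyzyzyz'
def fk(q,p,s):
    Rm=R.from_euler('z',p[0]);t=np.zeros(3)
    off=p[2:].reshape(8,3)
    for i in range(7):
        t=t+Rm.apply(off[i]); Rm=Rm*R.from_euler(AX[i],s[i]*q[i])
    t=t+Rm.apply(off[7]); return t,Rm*R.from_euler('z',p[1])
def res(p,s):
    e=[]
    for q,t,r in D:
        a,b=fk(q,p,s);e+=list(a-t)+list(.3*(b.inv()*R.from_quat(r)).as_rotvec())
    return np.r_[e,1e-3*p[2:]]
def fit():
    best=None
    for s in itertools.product((1,-1),repeat=4):
        s=[s[0],1,s[1],1,s[2],1,s[3]]
        for b0 in (0,3.14):
          for c in (0,3.14):
            p0=np.zeros(26);p0[0]=b0;p0[1]=c;p0[4]=.3;p0[10]=.4;p0[16]=.4;p0[25]=.25
            f=LS(res,p0,args=(s,),max_nfev=60)
            if best is None or f.cost<best[0]: best=(f.cost,s,f.x)
    return best
if __name__=="__main__":
    import pickle
    b=fit();pickle.dump(b,open("kin.pkl","wb"));print(b[0],b[1],b[2].round(3));print(np.abs(res(b[2],b[1])[:48]).reshape(8,6).round(4))
E
time python3 kin.py
```

```text
1.6351934655638492e-06 [-1, 1, -1, 1, -1, 1, -1] [ 0.     1.571 -0.     0.     0.136 -0.    -0.018  0.136  0.    -0.018
  0.279 -0.    -0.008  0.279 -0.    -0.008  0.214  0.    -0.     0.214
 -0.    -0.     0.185  0.     0.     0.185]
[[0.     0.     0.     0.     0.     0.    ]
 [0.     0.     0.     0.     0.0001 0.    ]
 [0.     0.     0.     0.0003 0.     0.    ]
 [0.     0.     0.     0.0002 0.0002 0.    ]
 [0.     0.     0.     0.0004 0.0008 0.0003]
 [0.     0.     0.     0.0003 0.0012 0.    ]
 [0.     0.     0.     0.     0.0003 0.0002]
 [0.     0.     0.     0.0001 0.0003 0.0002]]
real	2m4.779s
user	2m5.127s
sys	0m0.200s
```

```bash
cat > ik.py <<'E'
from kin import *
import pickle
_,s,p=pickle.load(open("kin.pkl","rb"))
lo=np.array([-2.62,-.44,-1.27,.08,-1.32,.12,-2.74]);hi=np.array([2.62,2.09,1.32,2.57,4.46,2,2.74])
yaw=np.radians(-10)
d=np.array([np.cos(yaw),np.sin(yaw),0]);l=np.array([-d[1],d[0],0]);Z=np.array([0,0,1.])
def pose(lean,flip,g):
    z=np.sin(lean)*d-np.cos(lean)*Z;y=l*flip
    return g+.019*z,R.from_matrix(np.c_[np.cross(y,z),y,z])
def ik(T,q0,w=1e-3):
    t,r=T
    f=LS(lambda q:np.r_[10*(fk(q,p,s)[0]-t),3*(fk(q,p,s)[1].inv()*r).as_rotvec(),w*(q-q0)],np.clip(q0,lo+.02,hi-.02),bounds=(lo,hi),max_nfev=80)
    e=fk(f.x,p,s); return f.x,np.linalg.norm(e[0]-t),(e[1].inv()*r).magnitude()
E
cat > a.py <<'E'
from ik import *
np.set_printoptions(precision=2,suppress=True)
o=ctrl.get_obs()["joints"];rng=np.random.default_rng(0)
g=np.array([.5575,-.1128,.1175])
for flip in (1,-1):
  for L in (20,30):
    out={}
    for k in range(12):
        q,e,a=ik(pose(np.radians(L),flip,g),rng.uniform(lo,hi) if k else o)
        if e<2e-3 and a<.02:
            m=np.min(np.minimum(q-lo,hi-q)); out[tuple(q.round(1))]=(m,q)
    for m,q in sorted(out.values(),key=lambda x:-x[0])[:3]: print(flip,L,round(m,2),q)
E
time timeout 300 python3 a.py
```

```text
1 20 0.29 [ 0.83  0.55 -0.98  2.1   1.06  0.6   0.53]
1 20 0.2 [-0.36  0.4   0.58  2.19 -0.68  0.32  2.16]
1 20 0.2 [ 0.3   0.37 -0.27  2.14  0.44  0.32  1.07]
1 30 0.16 [ 0.55  0.4  -0.59  2.27  1.59  0.28 -0.06]
1 30 0.14 [ 0.52  0.4  -0.55  2.27  1.59  0.26 -0.07]
1 30 0.12 [ 0.94  0.62 -1.15  2.24  1.59  0.62  0.04]
-1 20 0.27 [-0.49  0.44  0.77  2.2  -0.9   0.39 -0.77]
-1 20 0.26 [ 0.5   0.41 -0.53  2.13  0.7   0.38 -2.31]
-1 20 0.17 [-0.24  0.37  0.42  2.18 -0.48  0.29 -1.18]
-1 30 0.0 [-0.27  0.36  0.44  2.33  4.33  0.12  0.28]
-1 30 0.0 [-0.45  0.4   0.68  2.34  4.46  0.23  0.15]
-1 30 0.0 [ 0.22  0.35 -0.17  2.3   1.89  0.12  2.74]
real	0m9.080s
user	0m9.388s
sys	0m0.189s
```

```bash
cat > b.py <<'E'
from ik import *
np.set_printoptions(precision=4,suppress=True)
ob=ctrl.get_obs();o=ob["joints"]
g=np.array([.5575,-.1128,.1175]);u=.766*d+.643*Z
q=o
for n,L,gg in (("stand",22,None),("grasp",22,g),("draw.05",22,g+.05*u),("draw.10",22,g+.1*u),("up",0,g+.1*u+.04*Z),("level",-18,np.r_[(g+.09*d)[:2],.25]),("level nearer",-18,np.r_[(g+.02*d)[:2],.25])):
    T=pose(np.radians(L),1,g if gg is None else gg)
    if gg is None: T=(T[0]-.065*T[1].as_matrix()[:,2],T[1])
    if n!="level nearer": q0=q
    q,e,a=ik(T,q0); print(n,q,"err",round(e,4),round(a,3),"maxdq",np.abs(q-q0).max())
    if gg is None:
        M=R.from_quat(ob["ee_rot"]);print("move",M.inv().apply(T[0]-ob["ee_pos"]),"rot",(M.inv()*T[1]).as_rotvec())
E
python3 b.py
```

```text
stand [-0.5465  0.2479  0.7609  2.2222 -0.4578  0.3848  1.9575] err 0.0 0.0 maxdq 0.2246395183973841
move [-0.0115 -0.0172  0.    ] rot [0.0324 0.122  0.0225]
grasp [-0.3009  0.3761  0.4931  2.218  -0.6747  0.2537  2.1525] err 0.0 0.0 maxdq 0.2678110490515172
draw.05 [-0.3699  0.3861  0.602   2.1077 -0.5923  0.3776  2.0687] err 0.0 0.0 maxdq 0.12392454657166374
draw.10 [-0.3977  0.404   0.6631  1.9903 -0.5402  0.4915  2.0105] err 0.0 0.0 maxdq 0.11736797064684223
up [-0.3219  0.5499  0.6844  1.5891 -0.3727  1.1369  1.8451] err 0.0 0.0 maxdq 0.64538746973074
level [-0.1755  0.7398  0.6037  1.1985 -0.3363  1.6264  1.7912] err 0.0 0.0 maxdq 0.4894738340663529
level nearer [-0.2067  0.6039  0.5522  1.4209 -0.2607  1.5158  1.7643] err 0.0 0.0 maxdq 0.37889582833328217
```

All of it is feasible at a 22° lean.

```bash
python3 nudge.py '[{"xyz":[-0.096,-0.1376,0],"turn_vec":[0.32,1.22,0.22]},{"xyz":[-0.096,-0.1376,0],"turn_vec":[0.32,1.22,0.22]},{},{}]'
python3 - <<'E'
from ik import *
np.set_printoptions(precision=4,suppress=True)
ob=ctrl.get_obs();T=pose(np.radians(22),1,np.array([.5575,-.1128,.1175]))
M=R.from_quat(ob["ee_rot"]);print(ob["joints"],"move",M.inv().apply(T[0]-ob["ee_pos"]),"rot",(M.inv()*T[1]).as_rotvec())
E
```

```text
clock: 14.9
ee_pos: [0.5404, -0.1079, 0.16]
ee_rot: [0.084, 0.978, -0.016, 0.191]
wrist_force: [-0.2, 0.5, 0.1]
width: 0.0901
grip_force: 0.0
[-0.5953  0.2579  0.8229  2.2269 -0.5177  0.3923  2.0203] move [-0.0004 -0.002   0.065 ] rot [0.0026 0.001  0.003 ]
```

Converted, -0.002 m is -0.032, 0.02 m is 0.32.

```bash
python3 nudge.py '[{"xyz":[0,-0.032,0.24]},{"xyz":[0,0,0.24]},{"xyz":[0,0,0.24]},{"xyz":[0,0,0.32]},{},{}]';python3 - <<'E'
from ik import *
np.set_printoptions(precision=4,suppress=True)
ob=ctrl.get_obs();T=pose(np.radians(22),1,np.array([.5575,-.1128,.1175]))
M=R.from_quat(ob["ee_rot"]);print(ob["joints"],"move",M.inv().apply(T[0]-ob["ee_pos"]),"rot",(M.inv()*T[1]).as_rotvec())
im=np.hstack([ctrl.camera("wrist")["img"],ctrl.camera("side")["img"][:,140:380]])
cv2.imwrite("pics/w4.png",im[:,:,::-1])
E
```

```text
clock: 15.65
ee_pos: [0.564, -0.1152, 0.1]
ee_rot: [0.085, 0.978, -0.016, 0.19]
wrist_force: [-0.7, -0.1, 0.1]
width: 0.0903
grip_force: 0.0
[-0.334   0.3826  0.5431  2.2214 -0.7546  0.2678  2.2365] move [-0.0003  0.0012  0.0003] rot [0.0017 0.0003 0.0009]
```

View pics/w4.png

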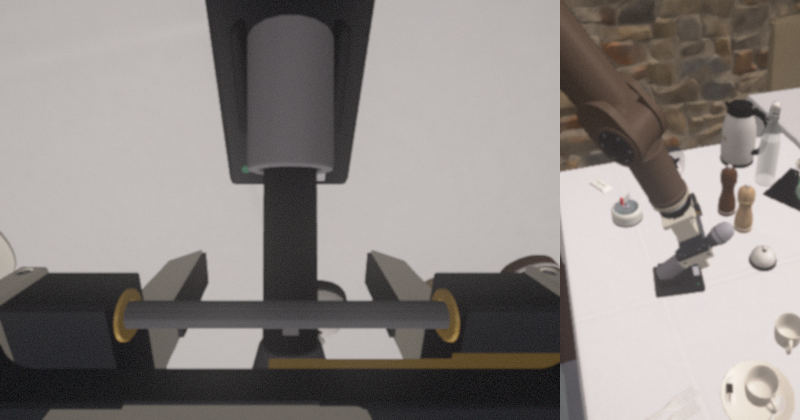

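The mic body is centred at column 290 between the fingers, against 286 for the tool, so it sits about 1.3 mm towards +y. I'll correct that and close.

Converted, 0.0013 m is 0.0208.

```bash
python3 nudge.py '[{"xyz":[0,0.0208,0]},{},{},{},{},{},{}]' 0.0 40;python3 - <<'E'
from ik import *
np.set_printoptions(precision=4,suppress=True)
ob=ctrl.get_obs();M=R.from_quat(ob["ee_rot"]);print(M.inv().apply(.766*d+.643*Z),ob["torque"])
E
```

```text
clock: 16.62
ee_pos: [0.5648, -0.1138, 0.0996]
ee_rot: [0.085, 0.978, -0.016, 0.19]
wrist_force: [0.6, -0.9, 0.4]
width: 0.0286
grip_force: 40.0
[-0.9511 -0.0007 -0.3091] [0.1642 0.426  0.0116]
```

Converted, -0.0095 m is -0.152, -0.0031 m is -0.0496.

```bash
python3 nudge.py '[{"xyz":[-0.152,0,-0.0496]},{"xyz":[-0.152,0,-0.0496]},{"xyz":[-0.152,0,-0.0496]},{}]'; python3 nudge.py '[{"xyz":[-0.152,0,-0.0496]},{"xyz":[-0.152,0,-0.0496]},{"xyz":[-0.152,0,-0.0496]},{"xyz":[-0.152,0,-0.0496]},{"xyz":[-0.152,0,-0.0496]},{"xyz":[-0.152,0,-0.0496]},{"xyz":[-0.152,0,-0.0496]},{}]';python3 - <<'E'
from ik import *
np.set_printoptions(precision=4,suppress=True)
ob=ctrl.get_obs();M=R.from_quat(ob["ee_rot"])
T=pose(np.radians(-18),1,np.r_[(np.array([.5575,-.1128])+.06*d[:2]),.26])
print(ob["joints"],"move",M.inv().apply(T[0]-ob["ee_pos"]),T[0],"rot",(M.inv()*T[1]).as_rotvec())
c=ctrl.camera("side");cv2.imwrite("pics/s5.png",cv2.resize(c["img"][140:320,150:390,::-1],None,fx=2.5,fy=2.5))
E
```

```text
clock: 17.12
ee_pos: [0.5886, -0.1179, 0.1196]
ee_rot: [0.084, 0.978, -0.016, 0.191]
wrist_force: [-0.5, 0.3, -2.5]
width: 0.0281
grip_force: 40.0
clock: 18.12
ee_pos: [0.641, -0.1272, 0.1645]
ee_rot: [0.085, 0.978, -0.016, 0.191]
wrist_force: [-0.6, -0.2, -1.2]
width: 0.0281
grip_force: 40.0
[-0.447   0.4209  0.7371  1.9922 -0.6149  0.5094  2.0826] move [-0.0007 -0.0002 -0.0832] [ 0.6108 -0.1222  0.2419] rot [0.0008 0.6995 0.0021]
```

View pics/s5.png

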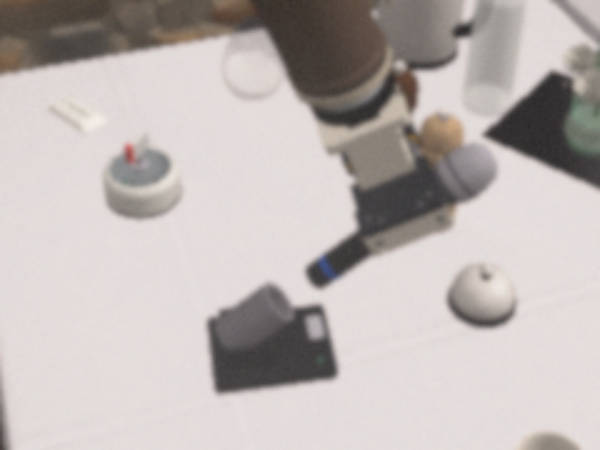

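The mic is fully out: its tail is at (318,272), clear of the socket mouth at (275,298). The timer's red end also still sits at its mark. I'll raise it and then level it.

Careful with the scale: shifts go in shares of 62.5 mm and turns go in units of 0.05 rad. That gives: -0.018 m is -0.288.

```bash
python3 nudge.py '[{"xyz":[0,0,-0.288]},{"xyz":[0,0,-0.288]},{"xyz":[0,0,-0.288]},{"xyz":[0,0,-0.288]},{}]' >/dev/null; python3 nudge.py '[{"turn_vec":[0,2,0]},{"turn_vec":[0,2,0]},{"turn_vec":[0,2,0]},{"turn_vec":[0,2,0]},{"turn_vec":[0,2,0]},{"turn_vec":[0,2,0]},{"turn_vec":[0,2,0]},{}]';python3 - <<'E'
from ik import *
import pickle
np.set_printoptions(precision=4,suppress=True)
ob=ctrl.get_obs();M=R.from_quat(ob["ee_rot"]).as_matrix()
print(ob["joints"],"grasp",ob["ee_pos"]-.019*M[:,2],M.T@Z)
D={n:ctrl.camera(n) for n in ("side","top")};pickle.dump(D,open("c6.pkl","wb"))
a=cv2.resize(D["side"]["img"][120:320,180:380],None,fx=2,fy=2);b=cv2.resize(D["top"]["img"][120:320,220:420],None,fx=2,fy=2)
cv2.imwrite("pics/f.png",np.hstack([a,b])[:,:,::-1])
E
```

```text
clock: 19.8
ee_pos: [0.6142, -0.1225, 0.2275]
ee_rot: [0.085, 0.984, 0.014, -0.158]
wrist_force: [0.2, -0.2, -1.9]
width: 0.028
grip_force: 40.0
[-0.2925  0.7489  0.8108  1.3001 -0.4312  1.6133  1.9026] grasp [ 0.62   -0.1236  0.2455] [ 0.3134  0.0013 -0.9496]
```

View pics/f.png

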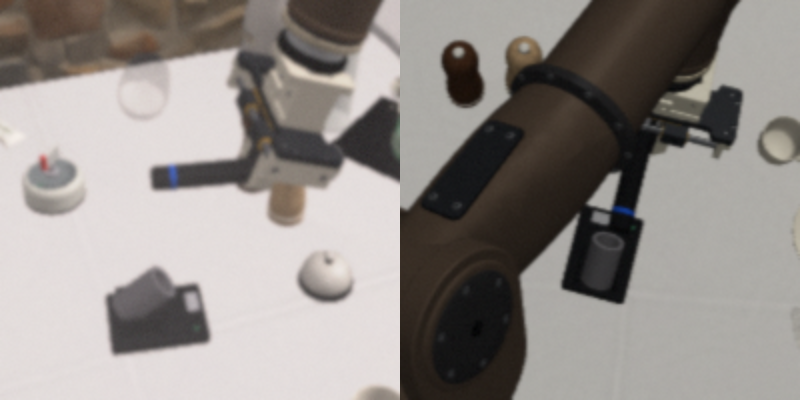

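The tail end is at side pixel (152,179) of the crop and top pixel (622,213) of the crop. I'll triangulate it to check that the mic is level.

Run:
```python
from ik import *
import pickle
D=pickle.load(open("c6.pkl","rb"))
t,e=tri((D["side"],(256,209.5)),(D["top"],(331,227)))
g=np.array([.62,-.1236,.2455]);print(t,e,np.degrees(np.arcsin((g-t)[2]/np.linalg.norm(g-t))),np.linalg.norm(g-t))
# side axis line: project level axis points for compare
S=D["side"];E=S["extrinsics"]
for x in (-.12,-.05):
    q=S["mtx"]@(E[:3,:3].T@(g+x*d-E[:3,3]));print(x,((q[:2]/q[2])-[180,120])*2)
```

```text
[ 0.51222036 -0.10512038  0.2448067 ] 0.007410396054158644 0.36325480527189935 0.10935459601489009
-0.12 [148.78690084 177.38036519]
-0.05 [211.85149939 171.09884486]
```

Converted, -0.0043 m is -0.0688, 0.0014 m is 0.0224.

```bash
python3 nudge.py '[{"xyz":[0.0224,0,-0.0688]},{},{},{}]'; python3 -c "
from station import ctrl
print(ctrl.close_job())"
```

```text
clock: 20.4
ee_pos: [0.6135, -0.1222, 0.2353]
ee_rot: [0.085, 0.984, 0.014, -0.156]
wrist_force: [-0.3, 0.4, -1.2]
width: 0.0285
grip_force: 40.0
the job is handed in; nothing more can be done
None
```

The job is handed in at 20.4 s: the timer is wound to its stop at the green mark, and the microphone is out of its dock and still gripped, level to about 1° at about 25 cm; the judge returned no verdict.

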